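# Make up the stool repair kit and the marking-out kit

## Task

Make up two kits from the stock in the middle of the bench. The blue tray gets the stool repair kit: the turned leg resting on both saddles of the long bay, and the black rubber foot and the steel U-bracket each standing upright in a small pocket of its own. The green tray gets the marking-out kit: the marking gauge standing upright in the middle of the long bay, between the saddles with its beam along the bay, and the tape measure standing upright in any one small pocket; leave the white foot where it stands.

Things in the scene. Friction and masses are not known exactly. Their poses are not given: they have to be found in the camera images.
- blue_tray: fixed blue tray, 230 (x) x 156 (y) mm, rims and dividers 14 mm high, floor 5 mm; origin centred at bench level. +y side: long bay 218 x 76 mm, centre line y=+34 mm; at x=+-60 mm a black saddle: two blocks 12 mm long, tops at z=15 mm, 22 mm gap on the centre line; plain floor between saddles. -y side: three pockets 70 x 64 mm, centres x=-74, 0, +74, y=-40 mm. Trays differ only in colour
- green_tray: fixed green tray, 230 (x) x 156 (y) mm, rims and dividers 14 mm high, floor 5 mm; origin centred at bench level. +y side: long bay 218 x 76 mm, centre line y=+34 mm; at x=+-60 mm a black saddle: two blocks 12 mm long, tops at z=15 mm, 22 mm gap on the centre line; plain floor between saddles. -y side: three pockets 70 x 64 mm, centres x=-74, 0, +74, y=-40 mm. Trays differ only in colour
- leg_mid (a point): the one turned beech stool leg, lying: 198 mm long, round, about 37 mm thick at its thickest, tapering to an 18 mm tenon at one end; this point: middle of its length, on its axis (18 mm up at the start; about 29 mm up on a tray's saddles); y is the leg's long axis, x and z turn with it if it rolls. 110 g; grip across the middle
- black_foot: black rubber stool foot standing on its flange: flange 42 mm across and 8 mm high, above it a round body 34 mm across (the grip) up to 34 mm high, 50 g; origin at the centre of its underside, z up. Part of the repair kit
- white_foot: white plastic stool foot standing on its flange: flange 42 mm across and 8 mm high, above it a round body 34 mm across (the grip) up to 34 mm high, 50 g; origin at the centre of its underside, z up. Same shape as the black one; stays where it stands
- bracket: steel U-bracket standing on its 46 (x) x 38 (y) mm base plate, two upright 4 mm flanges at y = +-17 mm, 40 mm high; 38 mm across the flanges' outer faces (the grip, along y), 120 g; origin at the centre of its underside, z up
- gauge: wooden marking gauge, standing: pale beam 200 mm long along y, 18 mm wide, from 18 to 37 mm above the origin; it stands on the red-brown stock in its middle, a block 56 (x) x 24 (y) x 55 mm high, thumbscrew on top up to 70 mm (z up). Grip the stock across its 56 mm (along x). Origin at the centre of the stock's underside; stock is locked; 160 g
- tape: yellow pocket tape measure with black round sides, standing: 50 (x) x 32 (y, the grip) x 50 mm high with rounded edges, small steel hook at -x, 160 g; origin at the centre of its underside, z up

How it is judged:
At the end, for the whole second after the job is handed in: Blue: leg on both saddles (15 mm along, 10 mm across, 0.12 rad), black foot and bracket upright in a pocket each. Green: gauge upright mid-bay (15 mm along, 12 mm across, 0.15 rad), tape upright in a pocket. Upright = 0.1 rad, on the floor. White foot moved under 25 mm. All at rest (x of leg_mid in the frame of blue_tray between -0.015 and 0.015 m and y of leg_mid in the frame of blue_tray between 0.024 and 0.044 m and z of leg_mid in the frame of blue_tray between 0.022 and 0.036 m and angle between the y axis of leg_mid and the x axis of blue_tray, either way round below 0.12 rad and x of black_foot in the frame of blue_tray between -0.092 and 0.092 m and y of black_foot in the frame of blue_tray between -0.055 and -0.025 m and z of black_foot in the frame of blue_tray between 0.002 and 0.008 m and angle between each of black_foot, bracket, gauge, tape's own z axis and vertical below 0.1 rad and linear speed of each of black_foot, bracket, gauge, tape below 0.02 m/s and x of bracket in the frame of blue_tray between -0.092 and 0.092 m and y of bracket in the frame of blue_tray between -0.055 and -0.025 m and z of bracket in the frame of blue_tray between 0.002 and 0.008 m and x of gauge in the frame of green_tray between -0.015 and 0.015 m and y of gauge in the frame of green_tray between 0.022 and 0.046 m and z of gauge in the frame of green_tray between 0.002 and 0.008 m and angle between the y axis of gauge and the x axis of green_tray, either way round below 0.15 rad and x of tape in the frame of green_tray between -0.092 and 0.092 m and y of tape in the frame of green_tray between -0.055 and -0.025 m and z of tape in the frame of green_tray between 0.002 and 0.008 m and distance of white_foot from where it was at the start of the episode below 0.025 m); the robot touches nothing.
It fails at once if the white foot is disturbed (distance of white_foot from where it was at the start of the episode above 0.025 m).
It also fails if it takes over 125 s, if anything falls off the work surface, if the arm or the gripper's body presses on something with over 40 N, if the wrist force passes 120 N, or if a joint passes its speed limit or range.

## Robot

A 6-joint arm with a two-finger parallel gripper is mounted at the origin on the work surface; the furniture and walls round the work are solid. World frame = base frame: x ahead of the robot, y to its left, z up, the work surface at z = 0. Lengths are in m, angles in rad, forces in N, time in s.
With the tool pointing down it reaches from about 0.375 to 0.975 m from the base axis. Payload 3.8 kg.
Tool frame: the origin (TCP) lies at the very end of the fingers, on their centre line; the grasp point (between the pads) lies bot.hold_point_z behind it (bot.hold_point_z is the distance from the TCP to the grasp point, in m); z points along the fingers, y is the line along which they close (so a half turn about z gives the same grasp; the last joint's range is limited). The gripper opens to 85 mm and grips with 20 to 120 N. Pads are 22 mm wide; open, the fingers measure 114 mm over their backs; the gripper's body (76 mm by 85 mm) begins 54 mm behind the grasp point. The pads swing forward as they close: fully open they stand 13 mm farther back than shut.
Start: joints at [-1.315, 0.264, 1.604, -0, 1.274, -0.037], TCP at [0.195, -0.646, 0.231] pointing down, gripper open.
Joint ranges: [-2.63, 2.63], [-0.94, 2.18], [0.31, 2.57], [-1.31, 4.45], [0, 2.66], [-2.55, 2.55]. Speed limits (rad/s): [2.57, 2.57, 3.14, 3.14, 3.14, 3.14].

## Interface

Orientations are given as a rotation vector (axis times angle).
In Python, from workcell import bot gives the robot as it stands.
- The arm moves only by the tool move_tool, called after "Request:" as name([rows], argument=value, ...), one row to a line, values as JSON. Schema: {"type":"object","properties":{"ticks":{"type":"array","items":{"type":"array","items":{"type":"number"},"minItems":4,"maxItems":4},"minItems":1,"maxItems":5},"aperture":{"type":"number"},"force":{"type":"number"},"only":{"type":"string"},"quiet":{"type":"boolean"},"lines":{"type":"string"}},"required":["ticks"],"additionalProperties":false}. ticks is a list of rows, 1 to 5 of them, each of 4 numbers: dx, dy, dz in m, then a turn about the tool's z in rad; each row shifts and turns the commanded pose from where the row before left it, along the tool's axes as they then stand; what a row does not reach is not made up. A row lasts 1/8 s, in which the tool goes at most 0.0625 m and 0.188 rad, less where a joint would pass 70% of its speed; a pose out of reach is approached as far as the arm can. aperture is the opening from 0.0 (shut) to 1.0 (fully open), set as the call begins (left out keeps the last). The fingers move at their own pace and stop on an object; force is the grip in N (left out, the last holds). Time passes only in rows, so rows that do not move let the fingers close. The tool returns the time, the measured TCP pose, the force, the opening and the grip force at its end. only (a regular expression) keeps the lines of the reply that match it, lines (a string "A,B") keeps lines A to B, and quiet returns only ok. Input that does not fit is refused with a message, and nothing moves.
- bot.read_state(): the state, without advancing time (a new reading comes with each control period).
- bot.read_camera(name): name is "scene" or "top" or "wrist"; returns the picture (420x560x3 uint8, red, green, blue); there is no depth.
- bot.camera_info(name): a dict with "intrinsics" (3x3 intrinsics, pixels), "extrinsics" (4x4, takes a point from camera to world coordinates). Camera axes: x right, y down, z forward; pixel columns grow to the right and rows downward; lengths in m; the calibration is good to about 2 mm. The wrist camera is an equidistant fisheye: a pixel r from the principal point sees the ray r / f radians off the axis. A picture is of the moment at which its call begins: read the wrist's pose just before it. camera_info takes no time and is no camera call; for the wrist camera it gives the pose at the moment of the call.
- bot.finish_job(): hands the job in; it is judged then, once.
The state is a dict: "time": time; "q": joint angles; "joint_vel": joint speeds; "joint_torque": joint torques, N m; "tool_pos": TCP position; "tcp_rot": TCP orientation; "wrist_force": force on the tool from outside, world axes, zero at the start; "torque": the same for the moment, N m; "width": opening from 0.0 (shut) to 1.0 (fully open); "grip_force": force on a finger pad.
Only numpy, scipy, OpenCV 4.12 (cv2) and the standard library are available. Lean on these libraries where they do the work, as an engineer would, in place of code of your own. Each camera call takes 0.05 s, during which the arm holds its last target. There are 200 camera calls.

## Working session

There is one attempt and no reset: what is moved stays moved. The work goes in short steps, Python scripts to look and compute and a tool call to move; the robot and the scene stay as the last step left them, time stands still between calls to the robot, and variables do not carry over. Pictures are saved under pics/ and viewed, at most 14 in all, crops included, and the job is handed in when it is done.

```bash
ls; mkdir -p pics
```

Run:
```python
from workcell import bot
import cv2,numpy as np
np.set_printoptions(precision=4,suppress=True)
for n in("top","scene"):
    cv2.imwrite(f"pics/{n}0.png",bot.read_camera(n)[:,:,::-1]); i=bot.camera_info(n); print(n,i["intrinsics"],i["extrinsics"])
print(bot.hold_point_z,bot.read_state())
```

```text
pics
workcell.py
top [[434.2997   0.     282.2594]
 [  0.     434.2997 212.4691]
 [  0.       0.       1.    ]] [[-0.0157 -0.992   0.1249  0.347 ]
 [-0.9998  0.0171  0.0104  0.002 ]
 [-0.0124 -0.1247 -0.9921  1.2028]
 [ 0.      0.      0.      1.    ]]
scene [[485.24     0.     279.0595]
 [  0.     485.24   205.0645]
 [  0.       0.       1.    ]] [[-0.8347 -0.3064  0.4577 -0.0468]
 [-0.5507  0.4809 -0.6823  0.7764]
 [-0.011  -0.8215 -0.5701  0.6758]
 [ 0.      0.      0.      1.    ]]
0.0187 {'time': 0.1, 'q': array([-1.3149,  0.2647,  1.6053, -0.    ,  1.2737, -0.0369]), 'joint_vel': array([ 0.0011, -0.0032, -0.0037, -0.0023,  0.0011,  0.    ]), 'joint_torque': array([ -0.0003, -51.6708, -36.859 ,  -0.0001,   0.0062,   0.    ]), 'tool_pos': array([ 0.1946, -0.6456,  0.2301]), 'tcp_rot': array([-3.106 , -0.4579,  0.0004]), 'wrist_force': array([-0.5041,  0.1033, -0.1937]), 'torque': array([ 0.0307, -0.0255, -0.0282]), 'grip_force': 0.0, 'width': 0.9980129879890361}
```

View pics/top0.png

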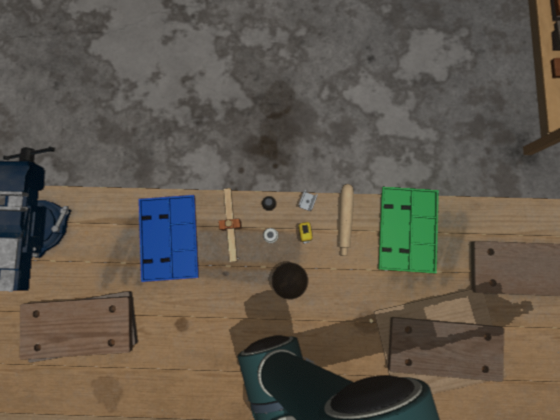

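View pics/scene0.png

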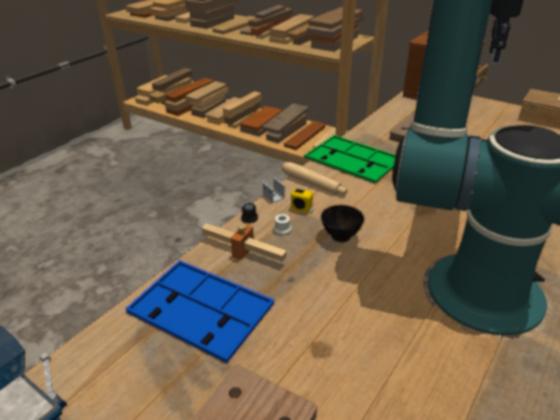

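The top view has image up = world +x and left = +y. The blue tray is at about (169,238) and the green at (408,230). Between them are the gauge (230,224), black foot (268,203), white foot (270,236), bracket (307,200), tape (305,232) and leg (346,219). There is also a black bowl at (290,281), which is an obstacle.

Create h.py:
```python
from workcell import bot
import cv2,numpy as np
np.set_printoptions(precision=4,suppress=True)
def cast(name,px,z,info=None):
    """pixels (N,2) -> world points on plane(s) z"""
    i=info or bot.camera_info(name); K=i["intrinsics"]; T=i["extrinsics"]
    p=np.atleast_2d(np.asarray(px,float)); a=(p-[K[0,2],K[1,2]])/[K[0,0],K[1,1]]
    if name=="wrist":
        th=np.linalg.norm(a,axis=1,keepdims=True); s=np.where(th>1e-9,np.sin(th)/np.maximum(th,1e-9),1)
        d=np.hstack([a*s,np.cos(th)])
    else: d=np.hstack([a,np.ones((len(p),1))])
    d=d@T[:3,:3].T; o=T[:3,3]
    return o+d*((z-o[2])/d[:,2])[:,None]
def blobs(m,amin=30):
    m=m.astype(np.uint8); cs,_=cv2.findContours(m,cv2.RETR_EXTERNAL,cv2.CHAIN_APPROX_NONE)
    return sorted([c for c in cs if cv2.contourArea(c)>amin],key=cv2.contourArea,reverse=True)
def hsv(im): return cv2.cvtColor(im,cv2.COLOR_RGB2HSV)
def rect(name,c,z,info=None):
    """min-area rectangle of a contour on plane z: centre, (size), long-axis angle in world"""
    w=cast(name,c.reshape(-1,2),z,info)[:,:2].astype(np.float32)*1000
    (cx,cy),(a,b),t=cv2.minAreaRect(w)
    t=np.radians(t if a>=b else t+90); t=(t+np.pi/2)%np.pi-np.pi/2
    return np.array([cx/1000,cy/1000]),sorted([a,b]),t
```

Run:
```python
from h import *
im=bot.read_camera("top"); H=hsv(im); cv2.imwrite("pics/c1.png",cv2.resize(im[170:300,120:450,::-1],None,fx=2.4,fy=2.4,interpolation=cv2.INTER_CUBIC))
for n,lo,hi in(("blue",(105,150,60),(125,255,255)),("green",(50,150,60),(80,255,255))):
    for c in blobs(cv2.inRange(H,lo,hi),300): print(n,*rect("top",c,.012))
for n,p,z in(("gauge",(230,224),.05),("black",(268,203),.034),("white",(270,236),.034),("bracket",(307,200),.02),("tape",(305,232),.05),("leg1",(347,185),.018),("leg2",(344,254),.018),("bowl",(290,281),.05)): print(n,cast("top",p,z))
i=bot.camera_info("wrist");print(i["intrinsics"],i["extrinsics"],bot.read_state()["tool_pos"])
```

```text
blue [0.4331 0.3311] [154.1927490234375, 226.27711486816406] 0.05839436756335403
green [ 0.4456 -0.3302] [150.67373657226562, 224.21205139160156] -0.07983344683925075
gauge [[0.4635 0.1541 0.05  ]]
black [[0.5207 0.0527 0.034 ]]
white [[0.4308 0.0483 0.034 ]]
bracket [[ 0.5293 -0.0542  0.02  ]]
tape [[ 0.4387 -0.0455  0.05  ]]
leg1 [[ 0.5696 -0.1659  0.018 ]]
leg2 [[ 0.3797 -0.1512  0.018 ]]
bowl [[ 0.3106 -0.0034  0.05  ]]
[[325.1923   0.     282.4765]
 [  0.     325.1923 209.616 ]
 [  0.       0.       1.    ]] [[ 0.2892 -0.9047 -0.313   0.2759]
 [-0.9573 -0.2743 -0.0917 -0.6215]
 [-0.0028  0.3261 -0.9453  0.3737]
 [ 0.      0.      0.      1.    ]] [ 0.1947 -0.6457  0.2302]
```

View pics/c1.png

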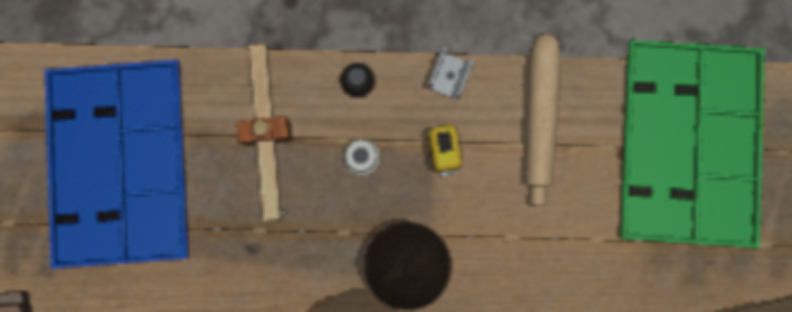

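The enlarged crop agrees: both trays have their saddles on the +y (left) side, so tray axes are close to world axes. The bracket is yawed, and the leg and gauge lie along world x. Next I move to a survey pose and look with the wrist camera.

Add to h.py:
```python
def delta(x,y,z,psi):
    """tool-axis translation and final tool turn from the measured pose to a tool-down pose whose tool x points along psi"""
    from scipy.spatial.transform import Rotation as R
    s=bot.read_state(); M=R.from_rotvec(s["tcp_rot"]).as_matrix(); d=M.T@(np.array([x,y,z])-s["tool_pos"])
    t=np.arctan2(M[1,0],M[0,0])-psi; return d,(t+np.pi/2)%np.pi-np.pi/2,s["q"][5]
```

```text
(no output)
```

Request:
move_tool([
  [0.0354,-0.0463,0,0],
  [0.0354,-0.0463,0,0],
  [0.0354,-0.0463,0,0],
  [0.0354,-0.0463,0,0],
  [0.0354,-0.0463,0,0],
], aperture=1.0, force=40)

```text
time: 0.78
tool_pos: [0.2977, -0.3716, 0.231]
tcp_rot: [-3.108, -0.457, -0.0]
wrist_force: [0.8, 0.0, -0.7]
width: 1.001
grip_force: 0.0
```

Request:
move_tool([
  [0.0354,-0.0463,0,0],
  [0.0354,-0.0463,0,0],
  [0.0354,-0.0463,0,0],
  [0.0354,-0.0463,0,0],
  [0.0354,-0.0463,0,0],
])

```text
time: 1.4
tool_pos: [0.4003, -0.099, 0.2313]
tcp_rot: [3.108, 0.458, 0.001]
wrist_force: [1.4, 0.1, -0.0]
width: 0.999
grip_force: 0.0
```

Request:
move_tool([
  [0,0,0,0.15],
  [0,0,0,0.143],
  [0,0,0,0],
  [0,0,0,0],
])

```text
time: 1.9
tool_pos: [0.3999, -0.1009, 0.2312]
tcp_rot: [-3.142, -0.003, 0.0]
wrist_force: [-0.4, -0.1, 0.1]
width: 0.999
grip_force: 0.0
```

Run:
```python
from h import *
import pickle
i=bot.camera_info("wrist"); im=bot.read_camera("wrist"); pickle.dump((i,im),open("w1.pkl","wb"))
cv2.imwrite("pics/w1.png",im[:,:,::-1]); s=bot.read_state(); print(s["time"],s["tool_pos"],s["q"],i["extrinsics"])
```

```text
1.95 [ 0.4    -0.101   0.2312] [-0.3077 -0.2542  2.1246  0.      1.2713  1.2619] [[ 0.0024 -0.9451 -0.3267  0.4847]
 [-1.     -0.0026  0.0001 -0.1005]
 [-0.001   0.3267 -0.9451  0.3746]
 [ 0.      0.      0.      1.    ]]
```

View pics/w1.png

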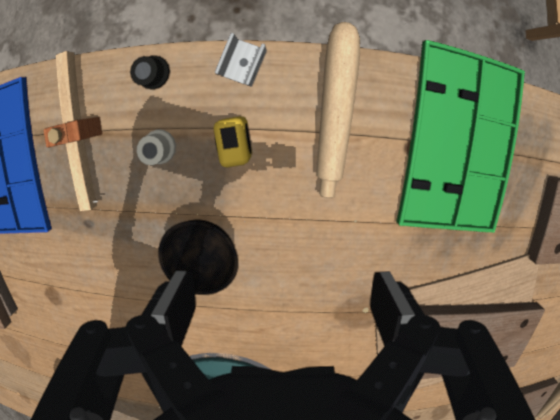

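The wrist view shows everything clearly: green tray (465,135), leg from (343,25) to (327,195), tape (232,140), bracket (241,60), black foot (150,72), white foot (155,148) and gauge stock (73,132). The bowl is at (198,257). I measure them with GrabCut silhouettes and the tray saddles.

Add to h.py:
```python
def grab(im,x0,y0,x1,y1):
    m=np.zeros(im.shape[:2],np.uint8); cv2.grabCut(np.ascontiguousarray(im[:,:,::-1]),m,(x0,y0,x1-x0,y1-y0),np.zeros((1,65)),np.zeros((1,65)),6,cv2.GC_INIT_WITH_RECT)
    return blobs((m&1))[0]
def tray(name,im,i,lo,hi):
    """bay centre, pocket-row direction and yaw from the four black saddle blocks inside the coloured tray"""
    t=blobs(cv2.inRange(hsv(im),lo,hi),500)[0]; m=np.zeros(im.shape[:2],np.uint8)
    cv2.drawContours(m,[cv2.convexHull(t)],-1,255,-1); m=cv2.erode(m,np.ones((7,7)))
    bl=[c for c in blobs((im.max(2)<60)&(m>0),20)][:4]
    P=np.array([cast(name,c.reshape(-1,2).mean(0),.015,i)[0,:2] for c in bl])
    P=P[np.argsort(P[:,0])]; lo2,hi2=P[:2].mean(0),P[2:].mean(0); v=hi2-lo2
    return P,(lo2+hi2)/2,np.linalg.norm(v),np.arctan2(v[1],v[0]),rect(name,t,.013,i)
GREEN=((50,120,50),(80,255,255)); BLUE=((105,120,40),(125,255,255))
```

Run:
```python
from h import *
import pickle
i,im=pickle.load(open("w1.pkl","rb")); print(tray("wrist",im,i,*GREEN))
o=im[:,:,::-1].copy()
for n,b,z in(("leg",(310,15,370,205),.02),("gauge",(38,42,110,220),.03),("black",(125,45,178,95),.02),("white",(128,122,182,172),.02),("bracket",(208,26,275,92),.02),("tape",(208,108,254,174),.03)):
    c=grab(im,*b); cv2.drawContours(o,[c],-1,(0,0,255),1); print(n,*rect("wrist",c,z,i))
cv2.imwrite("pics/g1.png",cv2.resize(o[:250,:390],None,fx=2,fy=2))
```

```text
(array([[ 0.3898, -0.3159],
       [ 0.3937, -0.2676],
       [ 0.5119, -0.2772],
       [ 0.5148, -0.3319]]), array([ 0.4526, -0.2981]), np.float64(0.12229846074873096), np.float64(-0.10516541753289099), (array([ 0.448 , -0.3301]), [157.7686004638672, 228.24220275878906], np.float64(-0.08386094535577726)))
leg [ 0.4769 -0.1559] [41.82109069824219, 197.40545654296875] -0.07014340205494296
gauge [0.4664 0.1504] [77.50706481933594, 203.63058471679688] 0.10049277751510766
black [0.525  0.0498] [40.053497314453125, 48.987667083740234] 1.5528888321510403
white [0.4348 0.0542] [32.45400619506836, 33.27307891845703] -0.07629849996633453
bracket [ 0.5318 -0.0557] [43.65271759033203, 47.71320343017578] -0.37463379476028
tape [ 0.4449 -0.0474] [37.92652130126953, 57.0078239440918] 0.12966686669670668
```

View pics/g1.png

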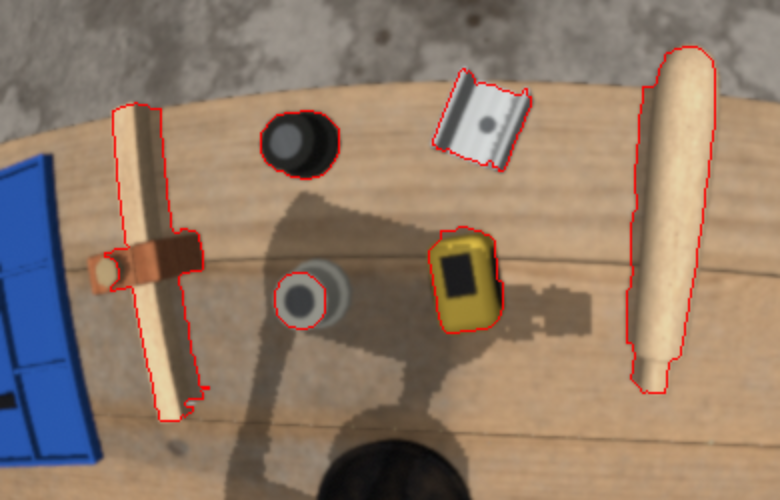

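Run:
```python
from h import *
import pickle
i,im=pickle.load(open("w1.pkl","rb"))
g=cast("wrist",[(66,53),(85,209)],.037,i)[:,:2];print("gauge",g,g.mean(0))
print("feet",cast("wrist",[(144,71),(150,150)],.034,i)[:,:2])
print("tape top",cast("wrist",[(217,122),(247,120),(222,165),(250,160)],.045,i)[:,:2],"leg ends",cast("wrist",[(343,23),(327,195)],.018,i)[:,:2])
print(delta(.476,-.158,.1,-.073))
```

```text
gauge [[0.5631 0.1557]
 [0.3682 0.1477]] [0.4656 0.1517]
feet [[0.5255 0.0499]
 [0.4368 0.0471]]
tape top [[ 0.4649 -0.0337]
 [ 0.4661 -0.0646]
 [ 0.4198 -0.0374]
 [ 0.4248 -0.0669]] leg ends [[ 0.5749 -0.1653]
 [ 0.3794 -0.1516]]
(array([0.076 , 0.0571, 0.1312]), np.float64(0.07411289738998583), np.float64(1.2619462399938903))
```

Request:
move_tool([
  [0.038,0.0285,0.04,0],
  [0.038,0.0286,0.04,0.074],
  [0,0,0.05,0],
  [0,0,0.05,0],
  [0,0,0.046,0],
])

```text
time: 2.58
tool_pos: [0.4758, -0.1584, 0.0035]
tcp_rot: [-3.139, 0.116, 0.0]
wrist_force: [0.3, -0.8, 0.2]
width: 0.996
grip_force: 0.0
```

Request:
move_tool([
  [0,0,0,0],
  [0,0,0,0],
  [0,0,0,0],
  [0,0,0,0],
  [0,0,0,0],
], aperture=0, force=40)

```text
time: 3.2
tool_pos: [0.4786, -0.159, 0.0081]
tcp_rot: [3.137, -0.116, 0.008]
wrist_force: [-1.6, -0.1, 7.5]
width: 0.395
grip_force: 40.6
```

Request:
move_tool([
  [0,0,0,0],
  [0,0,0,0],
])

```text
time: 3.45
tool_pos: [0.4786, -0.1589, 0.0081]
tcp_rot: [3.137, -0.116, 0.008]
wrist_force: [-0.3, -0.5, 6.2]
width: 0.398
grip_force: 40.6
```

Run:
```python
from h import *
cv2.imwrite("pics/w2.png",bot.read_camera("wrist")[:,:,::-1])
```

```text
(no output)
```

View pics/w2.png

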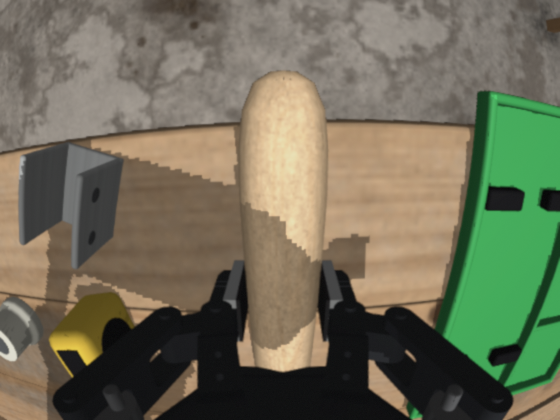

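The picture shows the leg held across the middle, with the tray to the right. I lift it and carry it over the blue tray.

Request:
move_tool([
  [0,0,-0.03,0],
  [0,0,-0.05,0],
  [0,0,-0.05,0],
  [0,0,-0.05,0],
], force=60)

```text
time: 4.0
tool_pos: [0.476, -0.1578, 0.1879]
tcp_rot: [3.139, -0.116, 0.003]
wrist_force: [0.6, -1.0, -1.5]
width: 0.39
grip_force: 59.7
```

Request:
move_tool([
  [-0.0086,-0.0519,0,0],
  [-0.0086,-0.0519,0,0],
  [-0.0086,-0.0519,0,0],
  [-0.0086,-0.0519,0,0],
  [-0.0086,-0.0519,0,0],
])

```text
time: 4.62
tool_pos: [0.4522, 0.1057, 0.1865]
tcp_rot: [-3.139, 0.116, -0.004]
wrist_force: [0.9, 0.2, -0.4]
width: 0.387
grip_force: 59.9
```

Request:
move_tool([
  [-0.0086,-0.0519,0,0],
  [-0.0086,-0.0519,0,0],
  [-0.0086,-0.0519,0,0],
  [-0.0086,-0.0519,0,0],
  [-0.0086,-0.0519,0,0],
])

```text
time: 5.25
tool_pos: [0.4285, 0.3679, 0.1865]
tcp_rot: [-3.138, 0.116, -0.003]
wrist_force: [1.9, 1.2, -1.2]
width: 0.389
grip_force: 59.8
```

Request:
move_tool([
  [0,0,0,-0.132],
  [0,0,0,0],
  [0,0,0,0],
])

```text
time: 5.62
tool_pos: [0.4288, 0.3656, 0.1857]
tcp_rot: [-3.14, -0.087, -0.001]
wrist_force: [-0.5, 0.0, -0.3]
width: 0.391
grip_force: 60.0Traceback (most recent call last):
```

Run:
```python
from h import *
i=bot.camera_info("wrist"); im=bot.read_camera("wrist"); cv2.imwrite("pics/w3.png",im[:,:,::-1]); print(tray("wrist",im,i,*BLUE))
c=grab(im,230,20,340,300); print(rect("wrist",c,.19,i)); print(bot.read_state()["q"])
```

```text
  File "<stdin>", line 2, in <module>
  File "h.py", line 38, in tray
    P=P[np.argsort(P[:,0])]; lo2,hi2=P[:2].mean(0),P[2:].mean(0); v=hi2-lo2
                   ~^^^^^
IndexError: too many indices for array: array is 1-dimensional, but 2 were indexed
```

View pics/w3.png

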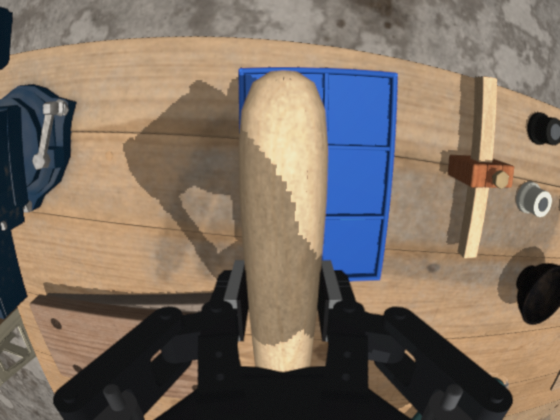

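The leg sits in the hand as it did at the pick. The blue tray rim corners are visible: (239,68) top-left, (396,72) top-right and (380,279) bottom-right.

Run:
```python
from h import *
P=cast("wrist",[(239,68),(396,72),(380,279)],.014)[:,:2]; print(P)
c=(P[0]+P[2])/2; v=P[1]-P[2]; w=P[0]-P[1]; y1=np.arctan2(v[1],v[0]); y2=np.arctan2(-w[0],w[1]); print(c,np.linalg.norm(v),np.linalg.norm(w),y1,y2)
yaw=.055; print("bay",c+.034*np.array([-np.sin(yaw),np.cos(yaw)]))
print("tip",cast("wrist",[(285,70)],.196)[:,:2],delta(0,0,0,0.055)[1])
```

```text
[[0.5446 0.4137]
 [0.5539 0.2613]
 [0.3261 0.2465]]
[0.4353 0.3301] 0.22829701588845375 0.15272355644563193 0.0646203789333704 0.061165409085207956
bay [0.4335 0.3641]
tip [[0.5265 0.3702]] 0.0003165882900328931
```

Request:
move_tool([
  [0.0057,0.0013,0.04,-0.005],
  [0,0,0.05,0],
  [0,0,0.04,0],
  [0,0,0.02,0],
  [0,0,0.01,0],
])

```text
time: 6.3
tool_pos: [0.4341, 0.3637, 0.0239]
tcp_rot: [3.139, 0.095, -0.003]
wrist_force: [0.2, -0.7, -0.4]
width: 0.386
grip_force: 60.0
```

Request:
move_tool([
  [0,0,0.003,0],
  [0,0,0.001,0],
  [0,0,0,0],
])

```text
time: 6.68
tool_pos: [0.4354, 0.3656, 0.0224]
tcp_rot: [-3.139, -0.098, -0.003]
wrist_force: [1.0, -0.3, -0.7]
width: 0.386
grip_force: 60.0
```

Request:
move_tool([
  [-0.001,0.001,0.002,0],
  [0,0,0.001,0],
  [0,0,0,0],
  [0,0,0,0],
])

```text
time: 7.18
tool_pos: [0.4338, 0.3642, 0.0188]
tcp_rot: [-3.14, -0.099, -0.0]
wrist_force: [-1.5, -0.8, 3.8]
width: 0.387
grip_force: 60.6
```

Request:
move_tool([
  [0,0,0.001,0],
  [0,0,0.001,0],
  [0,0,0,0],
  [0,0,0,0],
])

```text
time: 7.68
tool_pos: [0.4339, 0.3644, 0.0184]
tcp_rot: [-3.14, -0.099, -0.0]
wrist_force: [-6.1, -3.1, 15.9]
width: 0.389
grip_force: 62.0
```

Contact came at the height I expected. I release, rise and look.

Request:
move_tool([
  [0,0,-0.0015,0],
  [0,0,0,0],
  [0,0,0,0],
  [0,0,0,0],
], aperture=0.7)

```text
time: 8.18
tool_pos: [0.4335, 0.3638, 0.0174]
tcp_rot: [3.14, 0.099, -0.001]
wrist_force: [0.1, 1.3, 0.3]
width: 0.698
grip_force: 0.0
```

Request:
move_tool([
  [0,0,-0.03,0],
  [0,0,-0.06,0],
  [0,0,-0.06,0],
  [0,0.05,-0.05,0],
  [0,0,0,0],
], aperture=1.0)

```text
time: 8.8
tool_pos: [0.4391, 0.3198, 0.2171]
tcp_rot: [-3.136, -0.096, -0.012]
wrist_force: [0.1, 0.7, 0.1]
width: 0.997
grip_force: 0.0
```

Run:
```python
from h import *
import pickle
i=bot.camera_info("wrist"); im=bot.read_camera("wrist"); cv2.imwrite("pics/w4.png",im[:,:,::-1]); pickle.dump((i,im),open("w4.pkl","wb"))
print(bot.read_state()["tool_pos"])
```

```text
[0.4377 0.3199 0.2143]
```

View pics/w4.png

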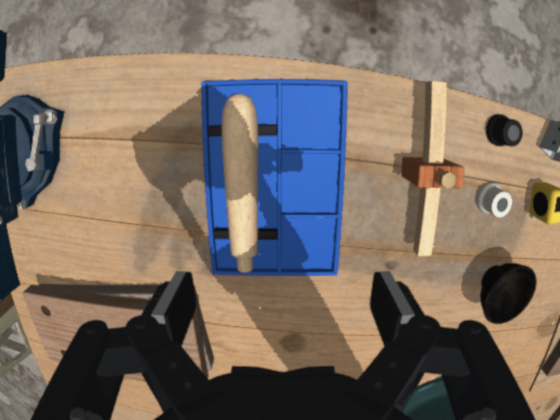

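The leg lies on both saddles, from (238,94) to (246,272). The tray corners are (202,81), (347,82), (338,275) and (211,275). I check the fit in numbers and re-measure the gauge.

Run:
```python
from h import *
import pickle
i,im=pickle.load(open("w4.pkl","rb"))
T=cast("wrist",[(202,81),(347,82),(338,275),(211,275)],.014,i)[:,:2]; c=T.mean(0); v=T[0]+T[1]-T[2]-T[3]; yaw=np.arctan2(v[1],v[0])
L=cast("wrist",[(238,94),(246,272)],.029,i)[:,:2]; R=np.array([[np.cos(yaw),np.sin(yaw)],[-np.sin(yaw),np.cos(yaw)]]); d=L[0]-L[1]
print("tray",c,yaw,"leg in tray",R@(L.mean(0)-c),np.linalg.norm(d),np.arctan2(d[1],d[0])-yaw)
print("pockets",[c+R.T@np.array([x,-.04]) for x in(-.074,0,.074)])
g=cast("wrist",[(437,82),(426,254)],.037,i)[:,:2]; d=g[0]-g[1]; print("gauge",g,g.mean(0),np.arctan2(d[1],d[0])); print(cast("wrist",[(433,163)],.055,i))
print(delta(*g.mean(0),.2,.043))
```

```text
tray [0.434  0.3303] 0.055011099466998926 leg in tray [-0.0012  0.0342] 0.2001020272688744 0.016458462197574776
pockets [array([0.3623, 0.2863]), array([0.4362, 0.2904]), array([0.5101, 0.2945])]
gauge [[0.5646 0.1666]
 [0.3688 0.1456]] [0.4667 0.1561] 0.10687747561444251
[[0.4796 0.1691 0.055 ]]
(array([0.0189, 0.1653, 0.0139]), np.float64(0.01815099826966038), np.float64(2.0947840422245387))
```

Request:
move_tool([
  [0.006,0.0556,0.022,-0.024],
  [0.006,0.0556,0.022,0],
  [0.0065,0.0556,0.022,0],
  [0,0,0,0],
  [0,0,0,0],
])

```text
time: 9.48
tool_pos: [0.4672, 0.1553, 0.1445]
tcp_rot: [-3.139, -0.135, 0.004]
wrist_force: [0.0, -0.4, 1.2]
width: 0.999
grip_force: 0.0
```

Run:
```python
from h import *
i=bot.camera_info("wrist"); im=bot.read_camera("wrist"); cv2.imwrite("pics/w5.png",im[:,:,::-1])
print(bot.read_state()["tool_pos"],delta(.4662,.1545,.018,.085))
```

```text
[0.4677 0.156  0.1453] (array([-0.0014,  0.0014,  0.1273]), np.float64(0.0021525448071368913), np.float64(1.7541960065960955))
```

View pics/w5.png

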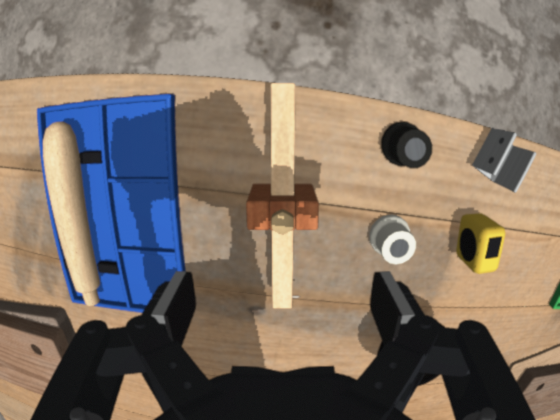

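The gauge beam is vertical in the image and centred at column 282, so the hand is aligned with it. I descend and grip.

Request:
move_tool([
  [-0.0014,0.0014,0.047,0],
  [0,0,0.05,0],
  [0,0,0.03,0],
  [0,0,0,0],
])

```text
time: 10.02
tool_pos: [0.4641, 0.1545, 0.0168]
tcp_rot: [3.137, 0.14, -0.009]
wrist_force: [-1.0, 0.7, 0.7]
width: 0.997
grip_force: 0.0
```

Request:
move_tool([
  [0,0,0,0],
  [0,0,0,0],
  [0,0,0,0],
  [0,0,0,0],
], aperture=0, force=50)

```text
time: 10.52
tool_pos: [0.469, 0.1545, 0.0213]
tcp_rot: [-3.137, -0.136, -0.007]
wrist_force: [-0.9, 2.7, 6.6]
width: 0.643
grip_force: 54.1
```

Request:
move_tool([
  [0,0,-0.02,0],
  [0,0,-0.05,0],
  [0,0,-0.05,0],
  [0,0,-0.04,0],
  [0,0,0,0],
])

```text
time: 11.15
tool_pos: [0.4696, 0.1542, 0.1836]
tcp_rot: [-3.137, -0.136, -0.014]
wrist_force: [-0.3, 0.7, -1.8]
width: 0.638
grip_force: 53.6
```

Run:
```python
from h import *
print(delta(.4515,-.297,.10,-.084))
```

```text
(array([-0.0578,  0.4481,  0.0824]), np.float64(0.1705524113920882), np.float64(1.7512048528439195))
```

Request:
move_tool([
  [-0.0058,0.0448,0,0],
  [-0.0058,0.0448,0,0],
  [-0.0058,0.0448,0,0],
  [-0.0058,0.0448,0,0],
  [-0.0058,0.0448,0,0],
])

```text
time: 11.78
tool_pos: [0.4556, -0.0733, 0.1772]
tcp_rot: [-3.138, -0.136, 0.004]
wrist_force: [0.0, 0.3, -0.8]
width: 0.64
grip_force: 53.7
```

Request:
move_tool([
  [-0.0058,0.0448,0,0],
  [-0.0058,0.0448,0,0],
  [-0.0058,0.0448,0,0],
  [-0.0058,0.0448,0,0],
  [-0.0058,0.0448,0,0],
])

```text
time: 12.4
tool_pos: [0.4462, -0.2985, 0.177]
tcp_rot: [-3.137, -0.135, 0.004]
wrist_force: [1.3, -0.6, -2.4]
width: 0.635
grip_force: 53.7
```

Request:
move_tool([
  [0,0,0,0.085],
  [0,0,0,0.085],
  [0,0,0,0],
  [0,0,0,0],
])

```text
time: 12.9
tool_pos: [0.4472, -0.2973, 0.1779]
tcp_rot: [-3.138, 0.128, 0.002]
wrist_force: [0.5, -0.2, -1.7]
width: 0.641
grip_force: 53.9
```

Run:
```python
from h import *
import pickle
i=bot.camera_info("wrist"); im=bot.read_camera("wrist"); cv2.imwrite("pics/w6.png",im[:,:,::-1]); pickle.dump((i,im),open("w6.pkl","wb"))
print(bot.read_state()["tool_pos"],bot.read_state()["tcp_rot"])
```

```text
[ 0.4474 -0.2974  0.1783] [-3.1383  0.1285  0.0016]
```

View pics/w6.png

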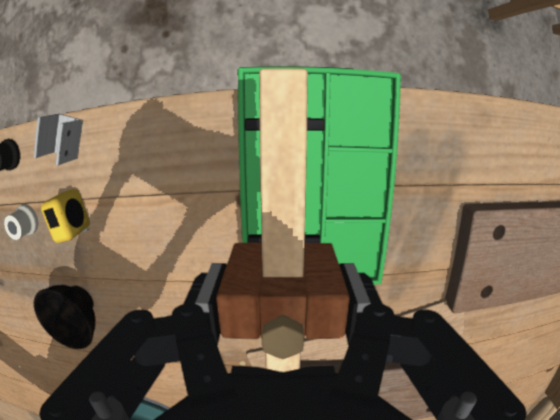

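The gauge hangs straight, with its beam tip at (283,70). The green corners are at (239,68), (399,73) and (381,283).

Run:
```python
from h import *
import pickle
i,im=pickle.load(open("w6.pkl","rb"))
P=cast("wrist",[(239,68),(399,73),(381,283)],.014,i)[:,:2]; c=(P[0]+P[2])/2; v=P[1]-P[2]; w=P[0]-P[1]
print(c,np.linalg.norm(v),np.linalg.norm(w),np.arctan2(v[1],v[0]),np.arctan2(-w[0],w[1]))
y=-.078;R=np.array([[np.cos(y),-np.sin(y)],[np.sin(y),np.cos(y)]]); print("bay",c+R@[0,.034],"pockets",[c+R@[x,-.04] for x in(-.074,0,.074)])
print("tip",cast("wrist",[(283,70)],.194,i))
```

```text
[ 0.4475 -0.333 ] 0.2275741480927679 0.15199204770568797 -0.07692675524057105 -0.08062604745530048
bay [ 0.4501 -0.2991] pockets [array([ 0.3706, -0.3671]), array([ 0.4444, -0.3729]), array([ 0.5181, -0.3787])]
tip [[ 0.5439 -0.305   0.194 ]]
```

Request:
move_tool([
  [0.0064,0.0005,0.05,0],
  [0,0,0.05,0],
  [0,0,0.035,0],
  [0,0,0.01,0],
  [0,0,0,0],
])

```text
time: 13.58
tool_pos: [0.4541, -0.2986, 0.034]
tcp_rot: [-3.139, 0.13, 0.001]
wrist_force: [-0.1, 0.1, -0.7]
width: 0.642
grip_force: 54.0
```

Request:
move_tool([
  [0,0,0.003,0],
  [0,0,0.002,0],
  [0,0,0,0],
  [0,0,0,0],
])

```text
time: 14.08
tool_pos: [0.4543, -0.299, 0.0294]
tcp_rot: [3.138, -0.131, 0.001]
wrist_force: [0.1, -0.3, -1.1]
width: 0.639
grip_force: 54.0
```

Request:
move_tool([
  [0,0,0.002,0],
  [0,0,0.0015,0],
  [0,0,0,0],
  [0,0,0,0],
])

```text
time: 14.58
tool_pos: [0.4542, -0.2989, 0.0263]
tcp_rot: [-3.139, 0.131, 0.0]
wrist_force: [-1.8, 1.7, 4.8]
width: 0.641
grip_force: 54.8
```

Request:
move_tool([
  [0,0,0.0015,0],
  [0,0,0,0],
  [0,0,0,0],
])

```text
time: 14.95
tool_pos: [0.4543, -0.2989, 0.0263]
tcp_rot: [-3.139, 0.131, 0.0]
wrist_force: [-4.2, 3.7, 16.0]
width: 0.638
grip_force: 56.1
```

Request:
move_tool([
  [0,0,-0.0015,0],
  [0,0,0,0],
  [0,0,0,0],
  [0,0,0,0],
], aperture=0.85)

```text
time: 15.45
tool_pos: [0.454, -0.2987, 0.0251]
tcp_rot: [-3.139, 0.131, 0.001]
wrist_force: [0.2, -0.6, 0.5]
width: 0.849
grip_force: 0.0
```

Request:
move_tool([
  [0,0,-0.03,0],
  [0,0,-0.05,0],
  [0,0,-0.06,0],
  [0,0,-0.04,0],
  [0,0,0,0],
], aperture=1.0)

```text
time: 16.08
tool_pos: [0.4567, -0.3006, 0.2103]
tcp_rot: [3.134, -0.13, 0.012]
wrist_force: [-0.4, 0.3, 0.4]
width: 0.998
grip_force: 0.0
```

Run:
```python
from h import *
i=bot.camera_info("wrist"); im=bot.read_camera("wrist"); cv2.imwrite("pics/w7.png",im[:,:,::-1])
print(delta(.444,-.05,.14,.1))
```

```text
(array([-0.0321, -0.2479,  0.0668]), np.float64(-0.18315000659367375), np.float64(1.0261754817009676))
```

View pics/w7.png

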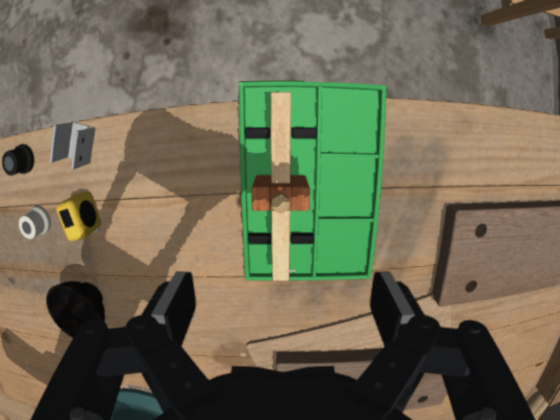

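The gauge stands mid-bay, square between the saddles, with its beam from (281,93) to (281,279). Next is the tape.

Request:
move_tool([
  [-0.0064,-0.0496,0.0134,0],
  [-0.0064,-0.0496,0.0134,0],
  [-0.0064,-0.0496,0.0134,0],
  [-0.0064,-0.0496,0.0134,0],
  [-0.0065,-0.0496,0.0134,-0.183],
])

```text
time: 16.75
tool_pos: [0.4407, -0.0472, 0.1358]
tcp_rot: [-3.136, -0.163, 0.006]
wrist_force: [0.7, 0.1, 0.2]
width: 0.999
grip_force: 0.0
```

Request:
move_tool([
  [0,0,0,0],
  [0,0,0,0],
])

```text
time: 17.0
tool_pos: [0.4418, -0.049, 0.1371]
tcp_rot: [-3.138, -0.157, 0.004]
wrist_force: [1.0, 0.0, -0.7]
width: 0.995
grip_force: 0.0
```

Run:
```python
from h import *
i=bot.camera_info("wrist"); im=bot.read_camera("wrist"); H=hsv(im); cv2.imwrite("pics/w8.png",im[:,:,::-1])
for c in blobs(cv2.inRange(H,(20,140,60),(32,255,255)),300): print(cv2.boundingRect(c),*rect("wrist",c,.035,i),*rect("wrist",c,.048,i))
print(bot.read_state()["tool_pos"])
```

```text
(260, 170, 43, 71) [ 0.4441 -0.0472] [32.977325439453125, 59.44877624511719] 0.14584207492000734 [ 0.4484 -0.0469] [31.230268478393555, 56.29933166503906] 0.1458427739997934
[ 0.4424 -0.0496  0.1378]
```

View pics/w8.png

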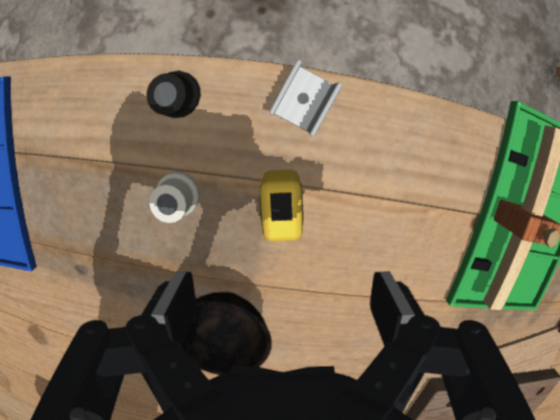

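The tape is aligned with the hand, its top label at (281,206). The bracket is at (305,98), the black foot at (168,94) and the white foot at (172,197). I grip the tape.

Request:
move_tool([
  [0.0018,-0.0019,0.05,-0.02],
  [0,0,0.05,0],
  [0,0,0.022,0],
  [0,0,0,0],
])

```text
time: 17.55
tool_pos: [0.4425, -0.0479, 0.0146]
tcp_rot: [-3.135, -0.184, 0.007]
wrist_force: [0.2, -1.1, 0.3]
width: 1.001
grip_force: 0.0
```

Request:
move_tool([
  [0,0,0,0],
  [0,0,0,0],
  [0,0,0,0],
  [0,0,0,0],
  [0,0,0,0],
], aperture=0, force=50)

```text
time: 18.18
tool_pos: [0.4457, -0.0472, 0.0179]
tcp_rot: [3.135, 0.188, 0.004]
wrist_force: [-0.8, -1.0, 5.9]
width: 0.371
grip_force: 50.2
```

Request:
move_tool([
  [0,0,-0.02,0],
  [0,0,-0.05,0],
  [0,0,-0.05,0],
  [0,0,-0.03,0],
  [0,0,0,0],
])

```text
time: 18.8
tool_pos: [0.4464, -0.0471, 0.1693]
tcp_rot: [3.135, 0.188, 0.01]
wrist_force: [-0.6, -0.3, -2.4]
width: 0.369
grip_force: 49.9
```

Run:
```python
from h import *
print(delta(.4455,-.3715,.15,-.08))
```

```text
(array([-0.0399,  0.3219,  0.0196]), np.float64(0.19997675356998346), np.float64(1.2900867939305694))
```

Request:
move_tool([
  [-0.0186,0.0512,0,0],
  [-0.0186,0.0512,0,0],
  [-0.0186,0.0512,0,0],
  [-0.0186,0.0512,0,0],
  [-0.0186,0.0512,0,0],
])

```text
time: 19.42
tool_pos: [0.3808, -0.3127, 0.1639]
tcp_rot: [-3.133, -0.188, 0.004]
wrist_force: [1.8, 0.2, -1.8]
width: 0.365
grip_force: 50.2
```

Request:
move_tool([
  [-0.0186,0.0512,0,0.1],
  [0,0,0,0.1],
  [0,0,0,0],
  [0,0,0,0],
])

```text
time: 19.92
tool_pos: [0.3697, -0.364, 0.1648]
tcp_rot: [-3.137, 0.122, 0.003]
wrist_force: [0.0, 0.4, -1.2]
width: 0.365
grip_force: 50.5
```

Run:
```python
from h import *
print(bot.read_state()["tool_pos"],delta(.3725,-.3655,.033,-.08))
```

```text
[ 0.3697 -0.364   0.1648] (array([0.0032, 0.0015, 0.1318]), np.float64(0.002000356463915054), np.float64(0.822960352636417))
```

Request:
move_tool([
  [0.003,0.0013,0.05,0],
  [0,0,0.05,0],
  [0,0,0.03,0],
  [0,0,0.005,0],
  [0,0,0,0],
])

```text
time: 20.55
tool_pos: [0.3737, -0.3666, 0.0319]
tcp_rot: [3.139, -0.124, 0.0]
wrist_force: [0.0, -0.4, -1.2]
width: 0.364
grip_force: 50.3
```

Request:
move_tool([
  [0,0,0.003,0],
  [0,0,0.003,0],
  [0,0,0.0015,0],
  [0,0,0,0],
  [0,0,0,0],
])

```text
time: 21.18
tool_pos: [0.3731, -0.3669, 0.0241]
tcp_rot: [3.139, -0.126, 0.0]
wrist_force: [0.7, -0.2, -2.4]
width: 0.364
grip_force: 50.3
```

Request:
move_tool([
  [0,0,0.0015,0],
  [0,0,0.001,0],
  [0,0,0,0],
  [0,0,0,0],
])

```text
time: 21.68
tool_pos: [0.3733, -0.367, 0.0229]
tcp_rot: [3.139, -0.126, -0.0]
wrist_force: [-3.4, 3.2, 9.4]
width: 0.365
grip_force: 51.9
```

Request:
move_tool([
  [0,0,-0.001,0],
  [0,0,0,0],
  [0,0,0,0],
  [0,0,0,0],
], aperture=0.55)

```text
time: 22.18
tool_pos: [0.3731, -0.3667, 0.0223]
tcp_rot: [-3.139, 0.126, 0.0]
wrist_force: [-0.3, 0.9, 0.2]
width: 0.551
grip_force: 0.0
```

Request:
move_tool([
  [0,0,-0.03,0],
  [0,0,-0.05,0],
  [0,0,-0.05,0],
  [0,0,-0.03,0],
  [0,0,0,0],
], aperture=1.0)

```text
time: 22.8
tool_pos: [0.3748, -0.3685, 0.1858]
tcp_rot: [3.134, -0.126, 0.008]
wrist_force: [-0.5, -1.1, -0.3]
width: 1.002
grip_force: 0.0
```

Run:
```python
from h import *
i=bot.camera_info("wrist"); im=bot.read_camera("wrist"); cv2.imwrite("pics/w9.png",im[:,:,::-1])
H=hsv(im)
for c in blobs(cv2.inRange(H,(20,140,60),(32,255,255)),300): print(cv2.boundingRect(c),*rect("wrist",c,.04,i))
print(delta(.5318,-.0557,.14,-.37))
```

```text
(263, 168, 35, 60) [ 0.3717 -0.366 ] [31.979677200317383, 57.5608024597168] -0.06591922909191439
(array([ 0.1326, -0.3234,  0.0432]), np.float64(0.28982563300465647), np.float64(0.8265534503926503))
```

Request:
move_tool([
  [0.0221,-0.0539,0.0072,0],
  [0.0221,-0.0539,0.0072,0],
  [0.0221,-0.0539,0.0072,0],
  [0.0221,-0.0539,0.0072,0],
  [0.0221,-0.0539,0.0072,0],
])

```text
time: 23.48
tool_pos: [0.5039, -0.1049, 0.1439]
tcp_rot: [-3.138, 0.126, 0.005]
wrist_force: [0.9, -0.5, -0.3]
width: 1.0
grip_force: 0.0
```

Request:
move_tool([
  [0.0221,-0.0539,0.0072,0.145],
  [0,0,0,0.145],
  [0,0,0,0],
  [0,0,0,0],
])

```text
time: 23.98
tool_pos: [0.5302, -0.0554, 0.138]
tcp_rot: [3.088, -0.576, -0.004]
wrist_force: [-0.2, 0.9, -0.2]
width: 0.997
grip_force: 0.0
```

Run:
```python
from h import *
i=bot.camera_info("wrist"); im=bot.read_camera("wrist"); c=grab(im,230,145,335,270); o=im[:,:,::-1].copy(); cv2.drawContours(o,[c],-1,(0,0,255),1); cv2.imwrite("pics/w10.png",o)
print(cv2.boundingRect(c),*rect("wrist",c,.02,i),bot.read_state()["tool_pos"])
```

```text
(230, 145, 102, 89) [ 0.5405 -0.0561] [72.50636291503906, 89.62035369873047] 1.2843489836329 [ 0.5304 -0.0556  0.1384]
```

View pics/w10.png

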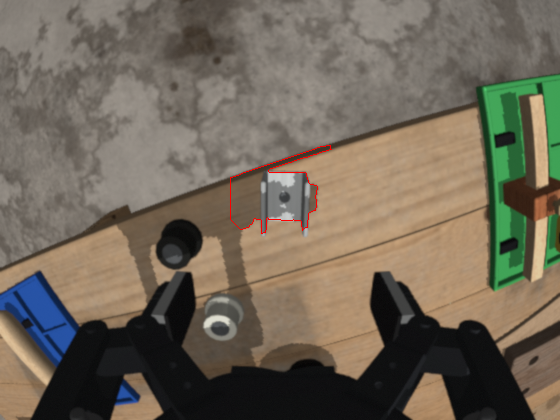

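The bracket is aligned with the hand, its base hole at (285,197) and its flanges vertical in the image. GrabCut leaked onto the bench, so I use the hole instead.

Run:
```python
from h import *
p=cast("wrist",[(285,197)],.004)[0]; print(p,delta(p[0],p[1],.012,-.37))
```

```text
[ 0.53   -0.0573  0.004 ] (array([0.0005, 0.0017, 0.1264]), np.float64(0.0005987322360110348), np.float64(1.7891017152167117))
```

Request:
move_tool([
  [0.0005,0.0017,0.05,0],
  [0,0,0.05,0],
  [0,0,0.0264,0],
  [0,0,0,0],
])

```text
time: 24.52
tool_pos: [0.5281, -0.0573, 0.0104]
tcp_rot: [3.088, -0.579, -0.009]
wrist_force: [0.1, 0.0, 0.8]
width: 0.999
grip_force: 0.0
```

Request:
move_tool([
  [0,0,0,0],
  [0,0,0,0],
  [0,0,0,0],
  [0,0,0,0],
  [0,0,0,0],
], aperture=0, force=40)

```text
time: 25.15
tool_pos: [0.5327, -0.0571, 0.0147]
tcp_rot: [3.088, -0.578, 0.005]
wrist_force: [-1.5, -1.2, 7.4]
width: 0.435
grip_force: 42.2
```

Request:
move_tool([
  [0,0,-0.02,0],
  [0,0,-0.05,0],
  [0,0,-0.05,0],
  [0,0,-0.03,0],
  [0,0,0,0],
])

```text
time: 25.78
tool_pos: [0.5333, -0.0571, 0.1661]
tcp_rot: [-3.088, 0.578, -0.011]
wrist_force: [-0.3, -0.1, -1.4]
width: 0.435
grip_force: 41.2
```

Run:
```python
from h import *
print(delta(.5101,.2945,.15,.055))
```

```text
(array([-0.1489, -0.3194,  0.0156]), np.float64(-0.4249622943239477), np.float64(1.7877032186544601))
```

Request:
move_tool([
  [-0.0248,-0.0532,0,0],
  [-0.0248,-0.0532,0,0],
  [-0.0248,-0.0532,0,0],
  [-0.0248,-0.0532,0,0],
  [-0.0248,-0.0532,0,0],
])

```text
time: 26.4
tool_pos: [0.5098, 0.2373, 0.1602]
tcp_rot: [3.086, -0.578, -0.005]
wrist_force: [0.9, -0.3, -1.6]
width: 0.44
grip_force: 41.2
```

Request:
move_tool([
  [-0.0248,-0.0532,0,-0.1417],
  [0,0,0,-0.1417],
  [0,0,0,-0.1417],
  [0,0,0,0],
  [0,0,0,0],
])

```text
time: 27.02
tool_pos: [0.5071, 0.294, 0.1614]
tcp_rot: [3.14, 0.082, -0.003]
wrist_force: [0.5, 0.2, -1.2]
width: 0.436
grip_force: 41.5
```

Run:
```python
from h import *
print(bot.read_state()["tool_pos"],delta(.511,.2945,.029,.055))
```

```text
[0.5071 0.294  0.1614] (array([ 0.0042, -0.0004,  0.1324]), np.float64(-0.0026397670360189807), np.float64(2.00137609070553))
```

Request:
move_tool([
  [0.0042,-0.0004,0.05,0],
  [0,0,0.05,0],
  [0,0,0.03,0],
  [0,0,0.003,0],
  [0,0,0,0],
])

```text
time: 27.65
tool_pos: [0.5127, 0.2953, 0.0306]
tcp_rot: [-3.14, -0.085, -0.001]
wrist_force: [0.3, -0.5, -1.2]
width: 0.435
grip_force: 41.4
```

Request:
move_tool([
  [0,0,0.003,0],
  [0,0,0.003,0],
  [0,0,0.002,0],
  [0,0,0,0],
  [0,0,0,0],
])

```text
time: 28.28
tool_pos: [0.512, 0.2953, 0.0219]
tcp_rot: [-3.14, -0.086, -0.0]
wrist_force: [-0.1, -0.2, -0.5]
width: 0.439
grip_force: 41.4
```

Request:
move_tool([
  [0,0,0.0015,0],
  [0,0,0,0],
  [0,0,0,0],
])

```text
time: 28.65
tool_pos: [0.5119, 0.2952, 0.0203]
tcp_rot: [3.14, 0.086, -0.0]
wrist_force: [0.5, 0.2, -0.7]
width: 0.438
grip_force: 41.4
```

Request:
move_tool([
  [0,0,0.0015,0],
  [0,0,0.001,0],
  [0,0,0,0],
  [0,0,0,0],
])

```text
time: 29.15
tool_pos: [0.5122, 0.2953, 0.0197]
tcp_rot: [-3.14, -0.086, -0.0]
wrist_force: [-5.1, -3.1, 9.6]
width: 0.442
grip_force: 42.9
```

Request:
move_tool([
  [0,0,-0.001,0],
  [0,0,0,0],
  [0,0,0,0],
  [0,0,0,0],
], aperture=0.6)

```text
time: 29.65
tool_pos: [0.5119, 0.2952, 0.0186]
tcp_rot: [3.14, 0.086, -0.0]
wrist_force: [-0.3, -0.7, -0.5]
width: 0.6
grip_force: 0.0
```

Request:
move_tool([
  [0,0,-0.03,0],
  [0,0,-0.05,0],
  [0,0,-0.05,0],
  [0,0,-0.01,0],
  [0,0,0,0],
], aperture=1.0)

```text
time: 30.28
tool_pos: [0.5124, 0.2955, 0.1596]
tcp_rot: [-3.14, -0.086, -0.002]
wrist_force: [-0.8, 0.2, -1.1]
width: 1.002
grip_force: 0.0
```

Run:
```python
from h import *
print(delta(.5245,.05,.15,.055))
```

```text
(array([-0.0014,  0.2458,  0.0094]), np.float64(-7.825619139634199e-05), np.float64(1.9967692448022687))
```

Request:
move_tool([
  [-0.0003,0.0492,0.002,0],
  [-0.0003,0.0492,0.002,0],
  [-0.0003,0.0492,0.002,0],
  [-0.0003,0.0492,0.002,0],
  [-0.0002,0.049,0.0014,0],
])

```text
time: 30.9
tool_pos: [0.5221, 0.0481, 0.1466]
tcp_rot: [3.14, 0.086, -0.007]
wrist_force: [0.2, -0.8, 0.3]
width: 1.0
grip_force: 0.0
```

Request:
move_tool([
  [0,0,0,0],
  [0,0,0,0],
])

```text
time: 31.15
tool_pos: [0.5229, 0.0498, 0.1476]
tcp_rot: [-3.14, -0.085, 0.005]
wrist_force: [-0.8, -0.4, -0.0]
width: 1.0
grip_force: 0.0
```

Run:
```python
from h import *
i=bot.camera_info("wrist"); im=bot.read_camera("wrist"); cv2.imwrite("pics/w11.png",im[:,:,::-1])
m=np.zeros(im.shape[:2],bool); m[140:265,215:350]=1
for c in blobs((im.max(2)<55)&m,200): print(cv2.boundingRect(c),*rect("wrist",c,.017,i))
print(bot.read_state()["tool_pos"])
```

```text
(260, 169, 44, 49) [0.5274 0.0514] [37.79484939575195, 43.97908401489258] 0.05442162197436362
[0.5231 0.0504 0.148 ]
```

Request:
move_tool([
  [0.0025,-0.0005,0.05,0],
  [0,0,0.05,0],
  [0,0,0.03,0],
  [0,0,0.009,0],
  [0,0,0,0],
])

```text
time: 31.82
tool_pos: [0.5264, 0.0513, 0.0103]
tcp_rot: [-3.14, -0.088, 0.001]
wrist_force: [0.5, 0.2, 0.2]
width: 0.999
grip_force: 0.0
```

Request:
move_tool([
  [0,0,0,0],
  [0,0,0,0],
  [0,0,0,0],
  [0,0,0,0],
  [0,0,0,0],
], aperture=0, force=40)

```text
time: 32.45
tool_pos: [0.5276, 0.0504, 0.0118]
tcp_rot: [-3.14, -0.086, -0.003]
wrist_force: [-1.2, -0.1, 7.0]
width: 0.385
grip_force: 39.9
```

Request:
move_tool([
  [0,0,-0.02,0],
  [0,0,-0.05,0],
  [0,0,-0.05,0],
  [0,0,-0.03,0],
  [0,0,0,0],
])

```text
time: 33.08
tool_pos: [0.529, 0.0504, 0.1639]
tcp_rot: [-3.14, -0.086, -0.011]
wrist_force: [-0.4, 0.0, 0.4]
width: 0.383
grip_force: 40.0
```

Run:
```python
from h import *
print(delta(.4362,.2904,.15,.055))
```

```text
(array([-0.0796, -0.2447,  0.0133]), np.float64(-0.00030155555331368156), np.float64(1.5641727728982213))
```

Request:
move_tool([
  [-0.0305,-0.0489,0,0],
  [-0.0305,-0.0489,0,0],
  [-0.0305,-0.0489,0,0],
  [-0.0305,-0.0489,0,0],
  [-0.0305,-0.0489,0,0],
])

```text
time: 33.7
tool_pos: [0.3586, 0.2865, 0.1585]
tcp_rot: [3.139, 0.085, -0.003]
wrist_force: [-0.3, 0.7, -1.4]
width: 0.383
grip_force: 40.1
```

Request:
move_tool([
  [0,0,0.04,0],
  [0,0,0.04,0],
  [0,0,0.04,0],
  [0,0,0,0],
  [0,0,0,0],
])

```text
time: 34.33
tool_pos: [0.3609, 0.286, 0.0406]
tcp_rot: [3.14, 0.086, -0.001]
wrist_force: [-0.6, -0.2, -0.6]
width: 0.385
grip_force: 40.2
```

Run:
```python
from h import *
print(bot.read_state()["tool_pos"],delta(.3633,.2863,.0255,.055))
```

```text
[0.3609 0.286  0.0406] (array([ 0.0024, -0.0002,  0.0151]), np.float64(-0.0003883388855181469), np.float64(2.132183616869827))
```

Request:
move_tool([
  [0.0024,0,0.01,0],
  [0,0,0.008,0],
  [0,0,0.004,0],
  [0,0,0,0],
  [0,0,0,0],
])

```text
time: 34.95
tool_pos: [0.3634, 0.2863, 0.0186]
tcp_rot: [-3.14, -0.086, -0.0]
wrist_force: [-0.0, -0.1, 0.5]
width: 0.381
grip_force: 40.1
```

Request:
move_tool([
  [0,0,0.0015,0],
  [0,0,0.001,0],
  [0,0,0,0],
  [0,0,0,0],
])

```text
time: 35.45
tool_pos: [0.3635, 0.2864, 0.0168]
tcp_rot: [-3.14, -0.086, -0.0]
wrist_force: [-1.7, -1.7, 6.4]
width: 0.386
grip_force: 40.9
```

Request:
move_tool([
  [0,0,-0.001,0],
  [0,0,0,0],
  [0,0,0,0],
  [0,0,0,0],
], aperture=0.55)

```text
time: 35.95
tool_pos: [0.3632, 0.2862, 0.0169]
tcp_rot: [3.14, 0.086, -0.0]
wrist_force: [-0.6, -0.0, -0.2]
width: 0.545
grip_force: 0.0
```

Request:
move_tool([
  [0,0,-0.03,0],
  [0,0,-0.05,0],
  [0,0,-0.05,0],
  [0.01,0.03,-0.05,0],
  [0.02,0.04,-0.03,0],
], aperture=1.0)

```text
time: 36.58
tool_pos: [0.398, 0.2184, 0.2301]
tcp_rot: [-3.138, -0.09, -0.006]
wrist_force: [1.2, 0.6, 0.6]
width: 1.004
grip_force: 0.0
```

Request:
move_tool([
  [0,0,0,0],
  [0,0,0,0],
  [0,0,0,0],
])

```text
time: 36.95
tool_pos: [0.3957, 0.2182, 0.2253]
tcp_rot: [3.139, 0.088, -0.005]
wrist_force: [0.2, 0.7, 0.3]
width: 1.006
grip_force: 0.0
```

Run:
```python
from h import *
w=bot.read_camera("wrist"); t=cv2.resize(bot.read_camera("top")[170:300,120:450],(560,221)); cv2.imwrite("pics/fin.png",np.vstack([w[:330],t])[:,:,::-1])
s=bot.read_state(); print(s["time"],s["tool_pos"])
```

```text
37.05 [0.3959 0.2183 0.2255]
```

View pics/fin.png

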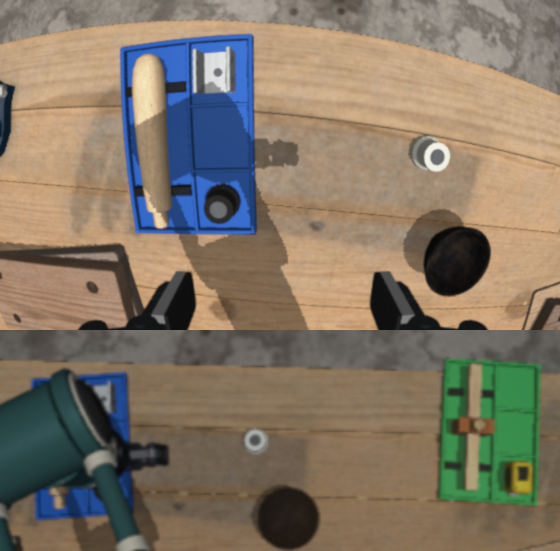

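The picture shows everything placed. In the blue tray the leg is on its saddles at (150,140), the bracket in the far pocket (213,70) and the black foot in the near pocket (220,205). In the green tray the gauge is mid-bay and the tape is in the near pocket. The white foot has not moved. I hand in the job.

```bash
python3 -c "
from workcell import bot
print(bot.finish_job())"
```

```text
the job is handed in; nothing more can be done
None
```

I made up both kits and handed the job in at about 37 s of the 125 s limit: the final pictures show all five parts placed and the white foot where it stood, but the hand-in returned no verdict.

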